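# Clear the chest and hold its sprung lid at the bevel's angle

### The job

The lid stay is about to be screwed onto the plywood chest, so clear the blue and the red tin off its lid: stand them upright on the shelf, carrying on the row of the green and yellow tins in the same straight line with the same gaps, in either order. Then lift the sprung lid until it lies parallel to the blade of the sliding bevel clamped on the chest's side, and finish still holding it there at that angle. Keep the lid shut until both tins are in the row, and leave the bevel, the two tins already on the shelf, the loose lid stay and the screwdriver where they are.

Things in the scene. Friction and masses are not known exactly. Their poses are not given: they have to be found in the camera images.
- chest: Plywood chest, fixed to the bench, 220 deep (its x) by 320 wide (its y) by 120 high without the lid; its front looks to its -x (the robot's side). Origin: centre of its underside. Wooden carrying cleats stick out 22 mm on both sides (+y and -y).
- lid: Plywood lid, 12 thick, 235 by 320 mm, 0.5 kg, overhangs the chest front by 15. Origin: on the hinge axis, middle of the chest's far top edge (chest frame 110, 0, 120 mm). Shut, its axes are parallel to the chest's; it reaches from the hinge along its -x; top face at its z = 12 mm (132 above the bench). Opens upward by a turn about its +y, up to 1.6 rad, front edge rising and moving back.
- knob (a point): Centre of the lid's black ball knob, 32 mm across, on a 14 mm steel stem; at (-190, 0, 44) mm in the lid frame, 32 mm above its top face. Pinched along the hinge direction (lid y) the ball can turn between the pads. Spring hinges always push the lid shut (0.5 N m when shut, 0.6 N m more per rad, plus its weight: about 5 to 8 N at the knob); it falls shut when let go.
- bevel_blade: Steel blade of a sliding bevel, 24 wide, 4 thick, reaching 230 mm from its pivot, locked at 0.45 to 0.8 rad above level: the angle wanted. Its wooden stock lies level, clamped on the chest's +y cleat. Origin: the pivot, in line with the lid's hinge axis, 171 mm to +y of the chest's middle. The blade runs along its own -x; its axes turn about y as the lid's do, parallel to them at the wanted angle.
- blade_tip (a point): Free upper end of the bevel's blade, 230 mm from the pivot, on the blade's middle line.
- shelf: Low plywood shelf, fixed, 140 deep (its x) by 340 long (its y), board top 90 mm above the bench. Origin: centre of its underside. Back lip 21 mm high above the board along the far (+x) edge, near face at x = 58 mm. Tins stand in a row along its y at shelf x = 0: green first (towards -y), then yellow, then free board towards +y.
- tin_blue: Blue banded aluminium tin, 54 mm diameter, 80 mm high, about 0.2 kg. Origin: centre of its underside, z up. Starts standing on the shut lid.
- tin_red: Red banded tin, the same size and origin. Starts standing on the shut lid.
- tin_green: Green banded tin, the same size and origin, already standing on the shelf at the start of the row.
- tin_yellow: Yellow banded tin, the same size and origin, already on the shelf, 70 mm (centre to centre) from the green one.
- lid_stay: Steel lid stay waiting to be fitted, a flat bar about 235 mm long with an end plate at each end, up to 10 mm high, lying on the bench in front of the chest. Origin: middle of its underside, long axis x.
- screwdriver: Screwdriver, 200 mm long, grey handle, lying on the bench beyond the shelf. Long axis x.

How it is judged:
By the outcome, as a careful person would: the job done as asked, in the order asked, and still so for the second after the job is handed in, while the arm keeps its last pose, push and grip.
It also fails if it takes over 72 s, if anything falls off the work surface, if the arm or the gripper's body presses on something with over 40 N, if the wrist force passes 120 N, or if a joint passes its speed limit or range.

### The arm

A 6-joint arm with a two-finger parallel gripper is mounted at the origin on the work surface. World frame = base frame: x ahead of the robot, y to its left, z up, the work surface at z = 0. Lengths are in m, angles in rad, forces in N, time in s.
With the tool pointing down it reaches from about 0.35 to 0.775 m from the base axis. Payload 7.3 kg.
Tool frame: the origin (TCP) lies at the very end of the fingers, on their centre line; the grasp point (between the pads) lies 19 mm behind it; z points along the fingers, y is the direction in which the jaws open and shut (so a half turn about z gives the same grasp; the last joint's range is limited). The gripper opens to 92 mm and grips with 3 to 60 N. Pads are 19 mm wide; open, the fingers measure 130 mm over their backs; the gripper's body (75 mm by 190 mm) begins 47 mm behind the grasp point.
Start: joints at [1.153, 0.342, 1.524, -0, 1.275, -0.146], TCP at [0.141, 0.506, 0.227] pointing down, gripper open.
Joint ranges: [-2.53, 2.53], [-0.77, 2.02], [0.04, 2.7], [-1, 4.14], [0.28, 2.66], [-3.11, 3.11]. Speed limits (rad/s): [2.57, 2.57, 3.14, 3.14, 3.14, 3.14].

### API

Orientations are given as [roll, pitch, yaw] about the fixed x, y, z axes, in that order (R = Rz(yaw) Ry(pitch) Rx(roll)).
In Python, from cell import robot gives the robot as it stands.
- The arm moves only by the shell command python3 -m pendant 'ROWS' [OPENING] [FORCE]. ROWS is JSON, a list of rows, each a list of 2 entries, a list of its own where there are three numbers: the shift along the tool's x, y, z in mm, then the turn about the tool's z in degrees. In form: [[[x, y, z], turn], ...]. A call has 1 to 10 rows; each row is the pose to reach, as a shift and turn from the pose measured when the call began, along the tool's axes at that moment; what a row does not reach only later rows make up. A row lasts 1/12 s, in which the tool goes at most 41.7 mm and 7.16 degrees, less where a joint would pass 70% of its speed; a pose out of reach is approached as far as the arm can. A call with a gripper value outside its range is refused whole. OPENING is the opening, from 0 (shut) to 1 (fully open), set as the call begins (- or left out, the last holds). The fingers move at their own pace and stop on an object; FORCE is the grip in N (left out, the last holds). Time passes only in rows, so rows that repeat a pose let the fingers close. It gives the time, the measured TCP pose, the force and the opening at its end, in the units of the state.
- robot.observe(): the state, without advancing time (a new reading comes with each control period).
- robot.read_camera(name): name is "side" or "top"; returns the picture (400x640x3 uint8, red, green, blue); there is no depth.
- robot.calibration(name): a dict with "vfov" (degrees; the focal length in pixels is half the picture's height over the tangent of half this angle, whatever the lens; pixels are square), "cx", "cy" (the principal point, pixels), "rvec" (rotation vector, rad) and "tvec" (3), from world to camera coordinates, as OpenCV has them. Camera axes: x right, y down, z forward; pixel columns grow to the right and rows downward; lengths in m; the calibration is good to about 2 mm. A picture is of the moment at which its call begins. calibration takes no time and is no camera call.
- robot.hand_in(): hands the job in, once; it reports no verdict.
Trained networks look in the newest picture that a camera, given by its name, has taken for a name from the list of things; names that differ only in an ending like _2 or _b are one class to them, and where a whole thing is asked for, a point or a joint stands for the part that bears it (a point fixed in the world has none). Each returns a list of dicts, best first, with "p" (0 to 1); they miss things now and then, are a little off and sometimes report something else, mostly with a low value. They report only what shows in the picture. A call takes as long as a camera call.
- robot.find_in(camera, query): "xy" ([column, row] as shares, 0 to 1, of the picture: columns of its width, rows of its height, amid what is visible of it).
The state is a dict: "time": time; "qpos": joint angles; "qvel": joint speeds; "joint_efforts": joint torques, N m; "tool_pos": TCP position; "tool_rot": TCP orientation; "contact_force": force on the tool from outside, world axes, zero at the start; "torque": the same for the moment, N m; "opening": finger opening in m.
Only numpy, scipy, OpenCV 4.12 (cv2) and the standard library are available. Lean on these libraries where they do the work, as an engineer would, in place of code of your own. Each camera call takes 0.05 s, during which the arm holds its last target.

## Working session

There is one attempt and no reset: what is moved stays moved. The work goes in short steps, Python scripts to look and compute and a shell command to move; the robot and the scene stay as the last step left them, time stands still between calls to the robot, and variables do not carry over. Pictures are saved under pics/ and viewed, and the job is handed in when it is done.

```bash
ls; mkdir -p pics
python3 - <<'E'
from cell import robot
import cv2
s=robot.observe();print({k:(v if isinstance(v,float) else [round(float(x),3) for x in (v if hasattr(v,'__len__') else [v])]) for k,v in s.items()})
for n in("side","top"):
    im=robot.read_camera(n);cv2.imwrite(f"pics/{n}0.png",im[:,:,::-1])
    print(n,robot.calibration(n))
    for q in["tin_blue","tin_red","tin_green","tin_yellow","knob","blade_tip","bevel_blade","shelf","chest","lid","lid_stay","screwdriver"]:
        print(q,[([round(x*k,1) for x,k in zip(d["xy"],(640,400))],round(d["p"],2)) for d in robot.find_in(n,q)][:3])
E
```

```text
pics
{'time': 0.0, 'qpos': [1.153, 0.343, 1.525, -0.0, 1.275, -0.146], 'qvel': [-0.001, 0.0, 0.001, 0.0, -0.0, -0.002], 'joint_efforts': [-0.0, -43.125, -24.422, 0.072, 0.056, -0.0], 'tool_pos': [0.141, 0.505, 0.226], 'tool_rot': [-3.14, -0.0, 2.87], 'contact_force': [0.143, -0.443, -0.096], 'torque': [0.028, 0.065, -0.001], 'opening': 0.09198219198575218}
side {'vfov': 45.86752820145568, 'cx': 319.3771292732355, 'cy': 197.0047228358977, 'rvec': array([ 0.61109946, -2.7687668 ,  0.99857389]), 'tvec': array([0.48068038, 0.29776207, 1.1436065 ])}
tin_blue [([270.0, 231.9], 0.89)]
tin_red [([244.8, 266.4], 0.84), ([363.2, 331.7], 0.74)]
tin_green [([385.1, 111.4], 0.74)]
tin_yellow [([368.0, 129.7], 0.56)]
knob [([277.6, 275.1], 0.64), ([243.0, 265.2], 0.41)]
blade_tip [([222.4, 309.3], 0.87), ([350.0, 171.6], 0.61)]
bevel_blade [([227.2, 311.5], 0.64)]
shelf [([347.9, 172.8], 0.78), ([220.7, 308.8], 0.38)]
chest [([272.1, 290.0], 0.85)]
lid [([278.1, 276.8], 0.71)]
lid_stay [([363.2, 329.2], 0.77)]
screwdriver [([285.5, 150.6], 0.77)]
top {'vfov': 44.93295014138072, 'cx': 319.3893785971826, 'cy': 199.8720044507215, 'rvec': array([ 2.12259699, -2.18576713,  0.13596618]), 'tvec': array([0.00523147, 0.56253039, 1.47148749])}
tin_blue [([272.4, 182.5], 0.9), ([262.1, 269.4], 0.64)]
tin_red [([234.1, 178.9], 0.9)]
tin_green [([456.7, 208.6], 0.91)]
tin_yellow [([432.0, 204.7], 0.7)]
knob [([255.7, 202.1], 0.92), ([399.7, 206.3], 0.41)]
blade_tip [([255.2, 203.2], 0.68), ([189.4, 189.0], 0.52)]
bevel_blade [([189.8, 187.0], 0.52)]
shelf [([403.5, 205.7], 0.84)]
chest [([250.8, 200.3], 0.91), ([399.2, 133.0], 0.62)]
lid [([252.8, 197.2], 0.8)]
lid_stay [([262.4, 273.8], 0.78)]
screwdriver [([397.4, 130.3], 0.72)]
```

View pics/side0.png

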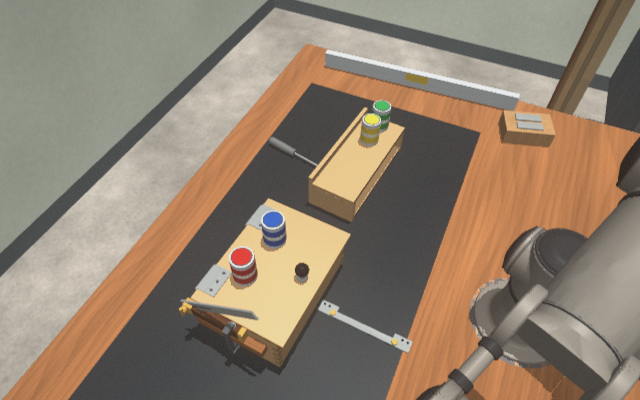

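View pics/top0.png

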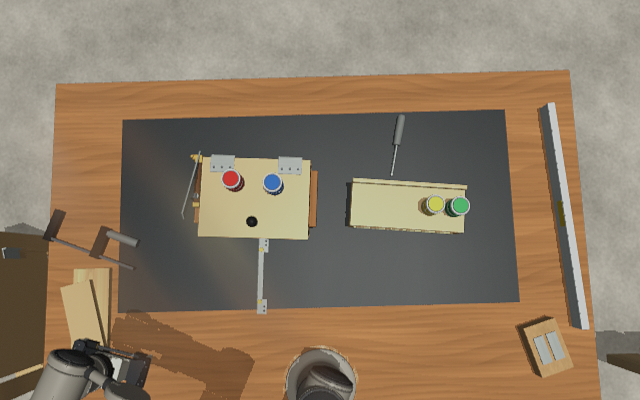

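```bash
cat > h.py <<'E'
import numpy as np,cv2
from cell import robot
C={}
def cal(n):
    if n not in C:
        c=robot.calibration(n);f=200/np.tan(np.radians(c['vfov'])/2)
        C[n]=(np.array([[f,0,c['cx']],[0,f,c['cy']],[0,0,1.]]),np.array(c['rvec']),np.array(c['tvec']))
    return C[n]
def proj(n,P):
    K,r,t=cal(n);return cv2.projectPoints(np.array(P,float).reshape(-1,3),r,t,K,None)[0].reshape(-1,2)
def ray(n,uv):
    K,r,t=cal(n);R=cv2.Rodrigues(r)[0];d=R.T@np.linalg.inv(K)@np.array([uv[0],uv[1],1.]);return -R.T@t,d
def atz(n,uv,z):
    o,d=ray(n,uv);return o+d*(z-o[2])/d[2]
def atx(n,uv,ax,v):
    o,d=ray(n,uv);return o+d*(v-o[ax])/d[ax]
def tri(a,b):
    A=[];B=[]
    for n,uv in(("side",a),("top",b)):
        o,d=ray(n,uv);d=d/np.linalg.norm(d);M=np.eye(3)-np.outer(d,d);A.append(M);B.append(M@o)
    p=np.linalg.lstsq(np.vstack(A),np.hstack(B),rcond=None)[0]
    return p,proj("side",p)[0]-a,proj("top",p)[0]-b
def grab(n,fn,crop=None,s=1):
    im=robot.read_camera(n);cv2.imwrite(f"pics/{fn}_raw.png",im[:,:,::-1])
    o=im[:,:,::-1]
    if crop:x0,y0,x1,y1=crop;o=o[y0:y1,x0:x1]
    cv2.imwrite(f"pics/{fn}.png",cv2.resize(o,None,fx=s,fy=s,interpolation=cv2.INTER_CUBIC));return im
def J():
    s=robot.observe();return s
E
python3 - <<'E'
from h import *
im=cv2.imread('pics/top0.png');cv2.imwrite('pics/t0a.png',cv2.resize(im[140:250,175:335],None,fx=5,fy=5,interpolation=cv2.INTER_CUBIC))
cv2.imwrite('pics/t0b.png',cv2.resize(im[165:245,340:480],None,fx=5,fy=5,interpolation=cv2.INTER_CUBIC))
im=cv2.imread('pics/side0.png');cv2.imwrite('pics/s0a.png',cv2.resize(im[195:370,170:360],None,fx=4,fy=4,interpolation=cv2.INTER_CUBIC)[:600])
for nm,u,v,z in[("red",231.5,178,.212),("blue",272.5,182,.212),("yel",433,205,.17),("grn",459,205,.17),("knob",251.5,221,.164)]:
    print(nm,atz("top",(u,v),z).round(4))
print(tri((302,270),(251.5,221)))
E
```

```text
red [0.608  0.2301 0.212 ]
blue [0.5934 0.1168 0.212 ]
yel [ 0.5211 -0.3324  0.17  ]
grn [ 0.5189 -0.4059  0.17  ]
knob [0.4913 0.1829 0.164 ]
(array([0.49016725, 0.18258305, 0.16412453]), array([-0.51223937, -0.10580843]), array([0.12071012, 0.38659237]))
```

View pics/t0a.png

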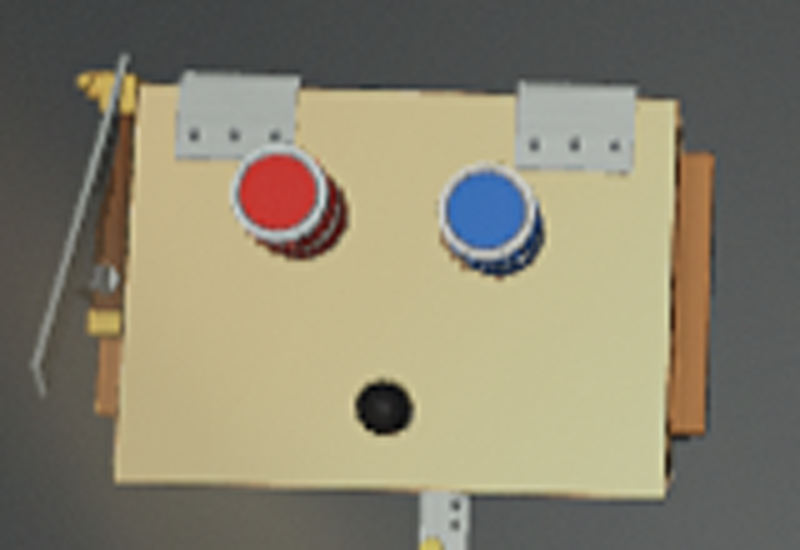

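View pics/t0b.png

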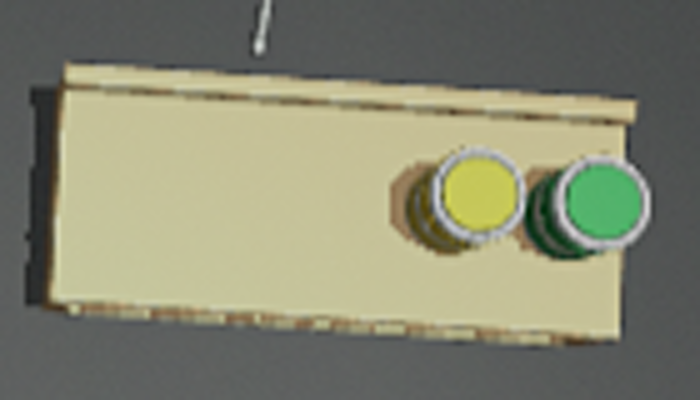

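View pics/s0a.png

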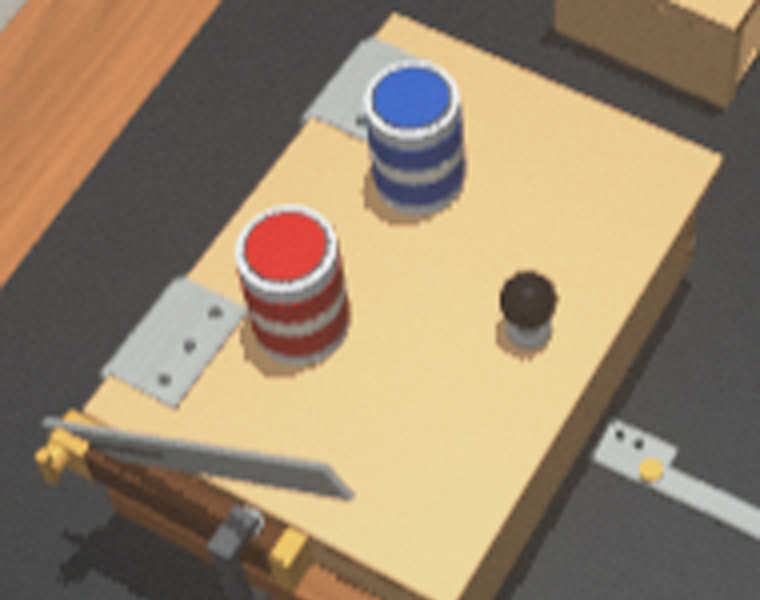

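Run:
```python
from h import *
def cr(x,y,x0,y0,s=5): return ((x+.5)/s-.5+x0,(y+.5)/s-.5+y0)
L=[atz("top",cr(x,y,175,140),.132) for x,y in[(137,85),(678,101),(665,497),(115,481)]]
print(np.round(L,4))
L=np.array(L)
def yaw(v): return np.arctan2(v[1],v[0])
print("lid yaw", yaw((L[0]-L[1])) -np.pi/2, yaw(L[3]-L[2])-np.pi/2, yaw(L[0]-L[3]),yaw(L[1]-L[2]), "size",np.linalg.norm(L[0]-L[1]),np.linalg.norm(L[1]-L[2]))
for n,cs in(("top",0),("side",0)):
    im=cv2.imread(f'pics/{n}0.png').astype(int);b,g,r=im[...,0],im[...,1],im[...,2]
    for nm,m,z,c in(("red",(r>150)&(g<80)&(b<80),.212,(231,178,243,261)),("blue",(b>130)&(r<100),.212,(272,182,272,221)),("green",(g>130)&(r<110),.17,(459,205,382,107)),("yel",(r>170)&(g>170)&(b<110),.17,(435,204,371,121))):
        c=c[:2] if n=="top" else c[2:]
        k,lab,st,ce=cv2.connectedComponentsWithStats(m.astype(np.uint8))
        d=[(np.hypot(*(ce[i]-c)),i) for i in range(1,k) if st[i,4]>30]
        if d:
            i=min(d)[1];print(n,nm,ce[i].round(2),st[i],atz(n,ce[i],z).round(4))
# shelf corners z=.09 front & right, lip
S=np.array([atz("top",cr(x,y,340,165),.09) for x,y in[(50,304),(620,340),(625,125)]])
T=np.array([atz("top",cr(x,y,340,165),.111) for x,y in[(66,63),(636,101),(635,122)]])
print(S.round(4),T.round(4),yaw(S[0]-S[1])-np.pi/2,yaw(T[0]-T[1])-np.pi/2)
```

```text
[[0.6892 0.3316 0.132 ]
 [0.67   0.0124 0.132 ]
 [0.4373 0.0261 0.132 ]
 [0.4558 0.3439 0.132 ]]
lid yaw -0.06000807311167322 -0.05827394147781906 -0.052611929741414945 -0.05886669657749482 size 0.3197839802538945 0.2331269401910735
top red [230.01 178.04] [223 171  15  15 176] [0.608  0.2343 0.212 ]
top blue [271.67 181.74] [264 175  16  15 183] [0.5942 0.1191 0.212 ]
top green [460.33 204.98] [453 198  15  15 175] [ 0.5188 -0.4096  0.17  ]
top yel [435.57 203.23] [429 197  14  14 164] [ 0.5259 -0.3399  0.17  ]
side red [240.89 256.14] [232 249  19  16 242] [0.608 0.232 0.212]
side blue [272.31 219.06] [263 212  19  15 221] [0.5943 0.1172 0.212 ]
side green [381.73 105.29] [375 101  14  10 101] [ 0.5194 -0.4132  0.17  ]
side yel [371.34 118.99] [364 115  15   9 109] [ 0.5256 -0.3434  0.17  ]
[[ 0.4761 -0.0991  0.09  ]
 [ 0.4447 -0.4373  0.09  ]
 [ 0.5737 -0.449   0.09  ]] [[ 0.6179 -0.1127  0.111 ]
 [ 0.585  -0.4501  0.111 ]
 [ 0.5724 -0.4486  0.111 ]] -0.0925739704292936 -0.09731845545606777
```

```bash
cat >> h.py <<'E'
def go(x,y,z,psi=None):
    s=robot.observe();p=np.array(s['tool_pos']);ps=s['tool_rot'][2];d=np.array([x,y,z])-p
    c,sn=np.cos(ps),np.sin(ps)
    print("t",round(s['time'],2),"pos",p.round(4),"rot",np.round(s['tool_rot'],3),"open",round(s['opening'],4),"F",np.round(s['contact_force'],1))
    t=0 if psi is None else -np.degrees((psi-ps+np.pi)%(2*np.pi)-np.pi)
    print("shift mm",(1000*np.array([c*d[0]+sn*d[1],sn*d[0]-c*d[1],-d[2]])).round(1),"turn",round(t,1))
E
python3 -c "
from h import *
go(.5942,.118,.34,1.475)"
```

```text
t 1.3 pos [0.1409 0.5057 0.2267] rot [3.142 0.    2.87 ] open 0.0918 F [ 0.9 -0.2  0.3]
shift mm [-540.7 -251.8 -113.3] turn 79.9
```

```bash
python3 -m pendant '[[[0,0,-40],0],[[0,0,-80],0],[[-30,-14,-113],7],[[-66,-31,-113],14],[[-102,-48,-113],21],[[-138,-65,-113],28],[[-174,-82,-113],35],[[-210,-98,-113],42],[[-246,-115,-113],49],[[-282,-132,-113],56]]' 1
python3 -c "
from h import *
go(.5942,.118,.25,1.475)"
```

```text
time: 2.13
tool_pos: [0.3783, 0.3013, 0.34]
tool_rot: [3.141, -0.0, 1.886]
contact_force: [1.5, 0.2, -1.2]
opening: 0.092
t 2.13 pos [0.3783 0.3013 0.34  ] rot [ 3.141 -0.     1.886] open 0.092 F [ 1.5  0.2 -1.2]
shift mm [-241.3  148.3   90. ] turn 23.6
```

```bash
python3 -m pendant '[[[-34,21,0],7],[[-68,42,0],14],[[-102,63,0],21],[[-136,84,0],23.6],[[-170,105,0],23.6],[[-205,126,0],23.6],[[-241.3,148.3,30],23.6],[[-241.3,148.3,65],23.6],[[-241.3,148.3,90],23.6],[[-241.3,148.3,90],23.6]]'
python3 - <<'E'
from h import *
go(.5942,.118,.158,1.475)
grab("top","t1",(160,120,360,260),4);grab("side","s1",(170,100,370,250),4)
E
```

```text
time: 2.97
tool_pos: [0.5918, 0.1168, 0.2433]
tool_rot: [-3.13, 0.002, 1.473]
contact_force: [-0.6, -0.6, -1.0]
opening: 0.0919
t 2.97 pos [0.5918 0.1168 0.2433] rot [-3.130e+00  2.000e-03  1.473e+00] open 0.0919 F [-0.6 -0.6 -1. ]
shift mm [ 1.4  2.3 85.3] turn -0.1
```

View pics/s1.png

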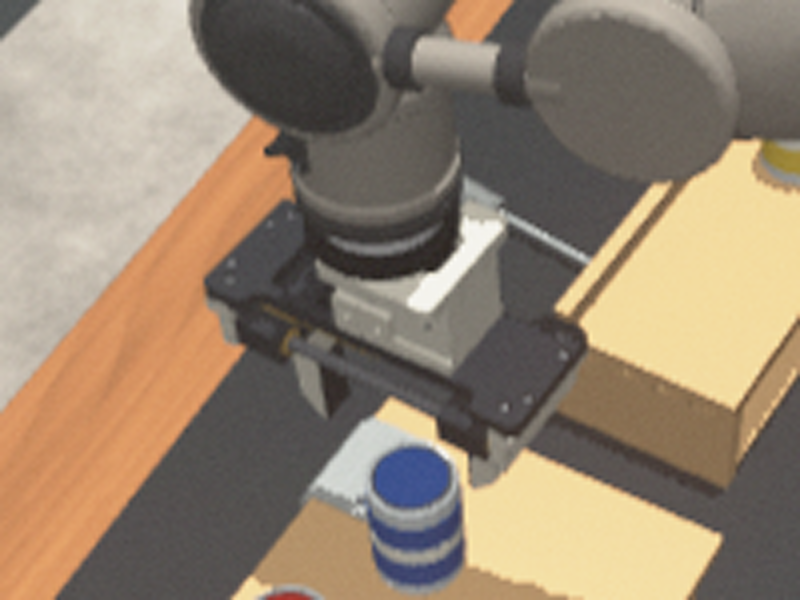

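The side view shows the open jaws above the blue tin (tin near crop 410,510), far and near fingers either side of it. I'll go down and grip.

```bash
python3 -m pendant '[[[1.4,2.3,30],0],[[1.4,2.3,60],0],[[1.4,2.3,85],0],[[1.4,2.3,85],0],[[1.4,2.3,85],0]]'
python3 -m pendant '[[[0,0,0],0],[[0,0,0],0],[[0,0,0],0],[[0,0,0],0],[[0,0,0],0],[[0,0,0],0]]' 0 20
python3 -c "
from h import *
go(.5325,-.272,.116,1.475)"
```

```text
time: 3.48
tool_pos: [0.597, 0.12, 0.1671]
tool_rot: [3.141, -0.001, 1.475]
contact_force: [0.2, 0.8, 1.1]
opening: 0.0917
time: 3.98
tool_pos: [0.5965, 0.12, 0.1675]
tool_rot: [3.142, -0.001, 1.475]
contact_force: [-5.8, 0.8, 3.4]
opening: 0.0564
t 3.98 pos [0.5965 0.12   0.1675] rot [ 3.142e+00 -1.000e-03  1.475e+00] open 0.0564 F [-5.8  0.8  3.4]
shift mm [-396.4  -26.4   51.5] turn 0.0
```

```bash
python3 -m pendant '[[[0,0,0],0],[[0,0,0],0],[[0,0,0],0]]'
python3 -c "
from h import *
go(.5325,-.272,.26,1.475)"
```

```text
time: 4.23
tool_pos: [0.5962, 0.1201, 0.1675]
tool_rot: [-3.141, -0.001, 1.476]
contact_force: [-2.9, -0.4, 2.2]
opening: 0.0536
t 4.23 pos [0.5962 0.1201 0.1675] rot [-3.141e+00 -1.000e-03  1.476e+00] open 0.0536 F [-2.9 -0.4  2.2]
shift mm [-396.4  -26.1  -92.5] turn 0.0
```

```bash
python3 -m pendant '[[[0,0,-25],0],[[0,0,-60],0],[[-15,-1,-92],0],[[-45,-3,-92],0],[[-80,-5,-92],0],[[-115,-8,-92],0],[[-150,-10,-92],0],[[-185,-12,-92],0],[[-220,-14,-92],0],[[-255,-17,-92],0]]'
python3 -c "
from h import *
go(.5325,-.272,.16,1.475)"
```

```text
time: 5.07
tool_pos: [0.5546, -0.134, 0.2587]
tool_rot: [-3.14, -0.001, 1.475]
contact_force: [0.6, -0.5, -2.9]
opening: 0.0539
t 5.07 pos [ 0.5546 -0.134   0.2587] rot [-3.140e+00 -1.000e-03  1.475e+00] open 0.0539 F [ 0.6 -0.5 -2.9]
shift mm [-139.5   -8.9   98.7] turn 0.0
```

```bash
python3 -m pendant '[[[-35,-2,0],0],[[-70,-4,0],0],[[-105,-6.5,0],0],[[-125,-8,20],0],[[-139.5,-8.9,55],0],[[-139.5,-8.9,85],0],[[-139.5,-8.9,98.7],0],[[-139.5,-8.9,98.7],0],[[-139.5,-8.9,98.7],0],[[-139.5,-8.9,98.7],0]]'
python3 - <<'E'
from h import *
go(.5325,-.272,.1265,1.475)
grab("top","t2",(340,150,500,260),5);grab("side","s2",(290,80,430,230),4)
E
```

```text
time: 5.9
tool_pos: [0.5332, -0.2723, 0.1612]
tool_rot: [3.141, 0.001, 1.476]
contact_force: [-0.0, -0.4, -3.3]
opening: 0.0534
t 5.9 pos [ 0.5332 -0.2723  0.1612] rot [3.141e+00 1.000e-03 1.476e+00] open 0.0534 F [-0.  -0.4 -3.3]
shift mm [ 0.2 -0.8 34.7] turn 0.0
```

View pics/s2.png

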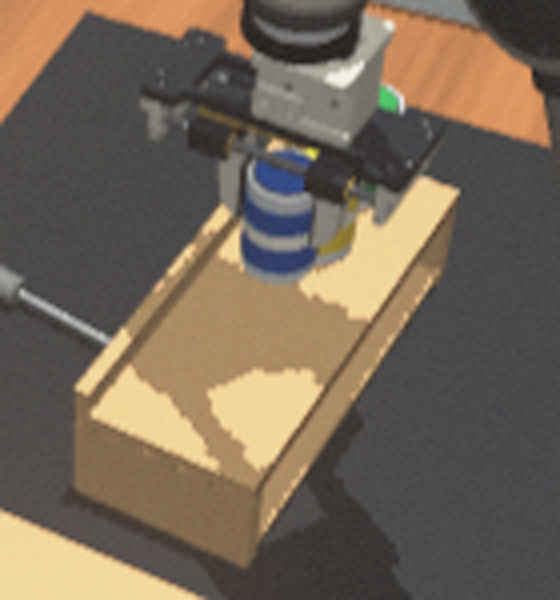

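View pics/t2.png

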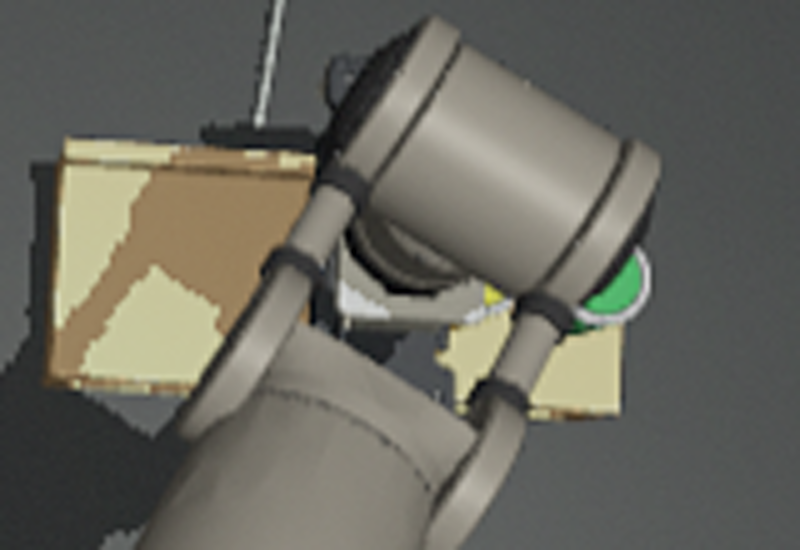

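```bash
python3 -m pendant '[[[2,-0.8,10],0],[[2,-0.8,20],0],[[2,-0.8,27],0],[[2,-0.8,31],0],[[2,-0.8,34],0],[[2,-0.8,35],0],[[2,-0.8,35],0],[[2,-0.8,35],0]]'
python3 -c "
from h import *
go(.5325,-.270,.1255,1.475)"
```

```text
time: 6.67
tool_pos: [0.533, -0.2704, 0.1269]
tool_rot: [3.139, 0.001, 1.476]
contact_force: [0.0, 0.4, -3.8]
opening: 0.0536
t 6.67 pos [ 0.533  -0.2704  0.1269] rot [3.139e+00 1.000e-03 1.476e+00] open 0.0536 F [ 0.   0.4 -3.8]
shift mm [ 0.3 -0.5  1.4] turn 0.0
```

```bash
python3 -m pendant '[[[0,-0.5,1],0],[[0,-0.5,2],0],[[0,-0.5,2],0],[[0,-0.5,2],0]]'
```

```text
time: 7.0
tool_pos: [0.5327, -0.2706, 0.1257]
tool_rot: [3.138, 0.002, 1.476]
contact_force: [-0.3, -0.1, 3.5]
opening: 0.0538
```

```bash
python3 -m pendant '[[[0,0,0],0],[[0,0,0],0],[[0,0,0],0],[[0,0,0],0],[[0,0,-5],0],[[0,0,-30],0],[[0,0,-60],0],[[0,0,-100],0],[[0,0,-135],0],[[0,0,-135],0]]' 0.9
python3 -c "
from h import *
go(.608,.233,.26,1.475)"
```

```text
time: 7.83
tool_pos: [0.5348, -0.2718, 0.2693]
tool_rot: [3.126, 0.009, 1.476]
contact_force: [0.5, -0.9, 0.7]
opening: 0.0825
t 7.83 pos [ 0.5348 -0.2718  0.2693] rot [3.126 0.009 1.476] open 0.0825 F [ 0.5 -0.9  0.7]
shift mm [509.5  25.1   9.3] turn 0.1
```

```bash
python3 -m pendant '[[[25,1,0],0],[[60,3,0],0],[[98,5,0],0],[[136,7,0],0],[[174,9,0],0],[[212,11,0],0],[[250,13,0],0],[[288,15,0],0],[[326,17,0],0],[[364,19,0],0]]' 1
python3 -c "
from h import *
go(.608,.233,.26,1.475)"
```

```text
time: 8.67
tool_pos: [0.5881, 0.0906, 0.2667]
tool_rot: [3.125, 0.009, 1.476]
contact_force: [1.0, -0.3, 0.4]
opening: 0.0919
t 8.67 pos [0.5881 0.0906 0.2667] rot [3.125 0.009 1.476] open 0.0919 F [ 1.  -0.3  0.4]
shift mm [143.6   6.3   6.7] turn 0.1
```

```bash
python3 -m pendant '[[[30,1,3],0],[[65,3,6],0],[[100,5,6],0],[[130,6,6],0],[[143.6,6.3,6.7],0],[[143.6,6.3,6.7],0],[[143.6,6.3,6.7],0]]'
python3 - <<'E'
from h import *
go(.608,.233,.160,1.475)
a=grab("top","t3",(340,150,500,260),5);b=grab("side","s3",(290,80,430,230),4)
for n,im in(("top",a),("side",b)):
    im=im.astype(int);r,g,b=im[...,0],im[...,1],im[...,2]
    for nm,m in(("blue",(b>130)&(r<100)),("green",(g>130)&(r<110)),("yel",(r>170)&(g>170)&(b<110))):
        k,lab,st,ce=cv2.connectedComponentsWithStats(m.astype(np.uint8))
        for i in range(1,k):
            if st[i,4]>60: print(n,nm,ce[i].round(2),st[i],atz(n,ce[i],.17).round(4))
E
```

```text
time: 9.25
tool_pos: [0.6079, 0.2329, 0.2584]
tool_rot: [3.126, 0.01, 1.477]
contact_force: [0.2, 0.0, 0.3]
opening: 0.0916
t 9.25 pos [0.6079 0.2329 0.2584] rot [3.126 0.01  1.477] open 0.0916 F [0.2 0.  0.3]
shift mm [ 0.1  0.1 98.4] turn 0.1
top blue [411.22 201.59] [404 195  15  14 172] [ 0.5326 -0.2713  0.17  ]
top green [460.33 204.98] [453 198  15  15 175] [ 0.5188 -0.4096  0.17  ]
top yel [435.61 203.25] [429 197  14  14 163] [ 0.5258 -0.3401  0.17  ]
```

View pics/t3.png

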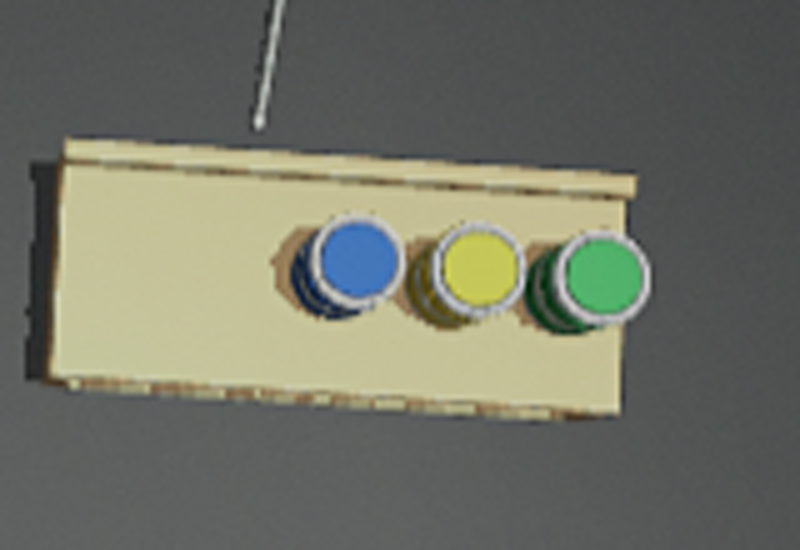

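View pics/s3.png

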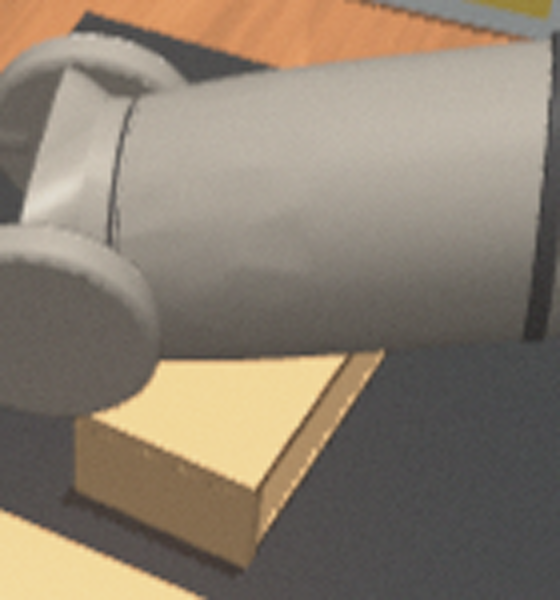

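Blue stands in line, about 69 mm from yellow (top camera), and green and yellow haven't moved. Next is red.

```bash
python3 -m pendant '[[[1.4,0,30],0],[[1.4,0,60],0],[[1.4,0,85],0],[[1.4,0,94],0],[[1.4,0,94],0],[[1.4,0,94],0]]'
python3 -m pendant '[[[0,0,0],0],[[0,0,0],0],[[0,0,0],0],[[0,0,0],0],[[0,0,0],0],[[0,0,0],0],[[0,0,0],0],[[0,0,0],0],[[0,0,0],0]]' 0 20
python3 -c "
from h import *
go(.5393,-.2,.27,1.475)"
```

```text
time: 9.85
tool_pos: [0.6104, 0.231, 0.166]
tool_rot: [3.124, 0.009, 1.473]
contact_force: [-0.3, 0.2, 0.2]
opening: 0.0921
time: 10.6
tool_pos: [0.6096, 0.2312, 0.1662]
tool_rot: [3.126, 0.009, 1.474]
contact_force: [-6.4, -0.2, 5.1]
opening: 0.0536
t 10.6 pos [0.6096 0.2312 0.1662] rot [3.126 0.009 1.474] open 0.0536 F [-6.4 -0.2  5.1]
shift mm [-436.   -28.2 -103.8] turn -0.1
```

```bash
python3 -m pendant '[[[0,0,-25],0],[[0,0,-60],0],[[0,0,-95],0],[[-25,-2,-104],0],[[-60,-4,-104],0],[[-100,-6,-104],0],[[-140,-9,-104],0],[[-180,-11,-104],0],[[-220,-14,-104],0],[[-260,-17,-104],0]]'
python3 -c "
from h import *
go(.5394,-.204,.16,1.475)"
```

```text
time: 11.43
tool_pos: [0.5657, -0.0269, 0.2717]
tool_rot: [3.126, 0.01, 1.474]
contact_force: [0.8, -0.1, -2.8]
opening: 0.0535
t 11.43 pos [ 0.5657 -0.0269  0.2717] rot [3.126 0.01  1.474] open 0.0535 F [ 0.8 -0.1 -2.8]
shift mm [-178.8   -9.   111.7] turn -0.1
```

```bash
python3 -m pendant '[[[-38,-2,0],0],[[-76,-4,0],0],[[-114,-6,0],0],[[-150,-7.5,10],0],[[-172,-9,40],0],[[-178.8,-9,75],0],[[-178.8,-9,100],0],[[-178.8,-9,111],0],[[-178.8,-9,111],0],[[-178.8,-9,111],0]]'
python3 - <<'E'
from h import *
go(.5394,-.204,.1255,1.475)
grab("side","s4",(290,80,430,230),4)
E
```

```text
time: 12.27
tool_pos: [0.5411, -0.2055, 0.1616]
tool_rot: [3.127, 0.01, 1.474]
contact_force: [0.3, -0.8, -1.9]
opening: 0.0537
t 12.27 pos [ 0.5411 -0.2055  0.1616] rot [3.127 0.01  1.474] open 0.0537 F [ 0.3 -0.8 -1.9]
shift mm [ 1.3 -1.8 36.1] turn -0.1
```

View pics/s4.png

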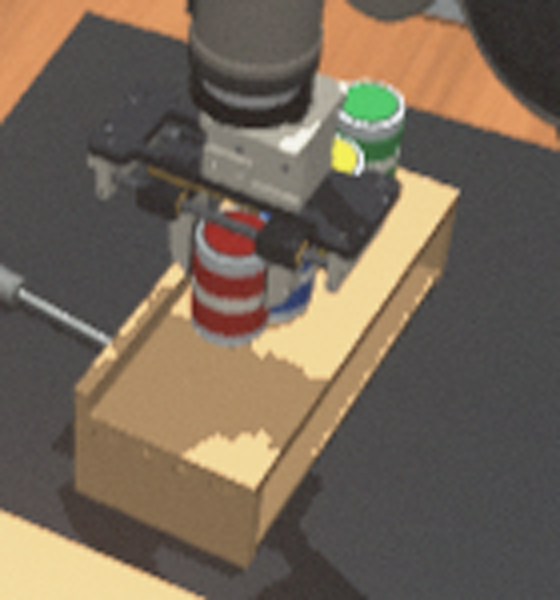

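```bash
python3 -m pendant '[[[2,-2.6,10],0],[[2,-2.6,20],0],[[2,-2.6,28],0],[[2,-2.6,32],0],[[2,-2.6,35],0],[[2,-2.6,36],0],[[2,-2.6,36.5],0],[[2,-2.6,36.5],0]]'
python3 -c "
from h import *
go(.5394,-.204,.1235,1.475)"
```

```text
time: 12.98
tool_pos: [0.5401, -0.2039, 0.1265]
tool_rot: [3.124, 0.011, 1.474]
contact_force: [-1.2, 0.4, -2.0]
opening: 0.0534
t 12.98 pos [ 0.5401 -0.2039  0.1265] rot [3.124 0.011 1.474] open 0.0534 F [-1.2  0.4 -2. ]
shift mm [-0.2 -0.7  3. ] turn -0.1
```

```bash
python3 -m pendant '[[[0,-0.7,1],0],[[0,-0.7,2],0],[[0,-0.7,2.5],0],[[0,-0.7,2.5],0]]'
```

```text
time: 13.32
tool_pos: [0.5396, -0.204, 0.1247]
tool_rot: [3.123, 0.011, 1.474]
contact_force: [-0.7, -0.2, 4.1]
opening: 0.0537
```

```bash
python3 -m pendant '[[[0,0,0],0],[[0,0,0],0],[[0,0,0],0],[[0,0,0],0],[[0,0,-5],0],[[0,0,-30],0],[[0,0,-60],0],[[0,0,-100],0],[[0,0,-135],0],[[0,0,-135],0]]' 0.9
python3 -m pendant '[[[0,0,0],0],[[0,0,0],0]]'
python3 -c "
from h import *
go(.49,.1826,.26,3.083)"
```

```text
time: 14.15
tool_pos: [0.5399, -0.2035, 0.268]
tool_rot: [3.11, 0.016, 1.474]
contact_force: [1.1, 0.3, 0.6]
opening: 0.0829
time: 14.32
tool_pos: [0.5403, -0.2037, 0.2693]
tool_rot: [3.108, 0.017, 1.474]
contact_force: [-0.1, -0.4, 0.0]
opening: 0.0826
t 14.32 pos [ 0.5403 -0.2037  0.2693] rot [3.108 0.017 1.474] open 0.0826 F [-0.1 -0.4  0. ]
shift mm [379.6 -87.4   9.3] turn -92.2
```

```bash
python3 -m pendant '[[[25,-6,0],-7],[[55,-13,0],-14],[[88,-20,0],-21],[[121,-28,0],-28],[[154,-35,0],-35],[[187,-43,0],-42],[[220,-51,0],-49],[[253,-58,0],-56],[[286,-66,0],-63],[[319,-73,0],-70]]' 1
python3 -c "
from h import *
go(.49,.1826,.26,3.083)"
```

```text
time: 15.15
tool_pos: [0.4973, 0.1223, 0.2599]
tool_rot: [-3.135, 0.036, 2.702]
contact_force: [0.7, 0.6, 0.3]
opening: 0.0919
t 15.15 pos [0.4973 0.1223 0.2599] rot [-3.135  0.036  2.702] open 0.0919 F [0.7 0.6 0.3]
shift mm [32.3 51.5 -0.1] turn -21.8
```

```bash
python3 -m pendant '[[[10,17,0],-7],[[20,34,0],-14],[[32.3,51.5,0],-21.8],[[32.3,51.5,0],-21.8],[[32.3,51.5,0],-21.8],[[32.3,51.5,0],-21.8]]'
python3 - <<'E'
from h import *
go(.49,.1826,.147,3.083)
a=grab("top","t5",(170,130,490,260),2.5);b=grab("side","s5",(160,80,430,370),2)
for n,im in(("top",a),("side",b)):
    im=im.astype(int);r,g,b=im[...,0],im[...,1],im[...,2]
    for nm,m in(("red",(r>150)&(g<80)&(b<80)),("blue",(b>130)&(r<100)),("green",(g>130)&(r<110)),("yel",(r>170)&(g>170)&(b<110))):
        k,lab,st,ce=cv2.connectedComponentsWithStats(m.astype(np.uint8))
        for i in range(1,k):
            if st[i,4]>60: print(n,nm,ce[i].round(2),st[i],atz(n,ce[i],.17).round(4))
E
```

```text
time: 15.65
tool_pos: [0.4898, 0.182, 0.2575]
tool_rot: [-3.122, 0.029, 3.08]
contact_force: [0.4, -0.5, 0.3]
opening: 0.0916
t 15.65 pos [0.4898 0.182  0.2575] rot [-3.122  0.029  3.08 ] open 0.0916 F [ 0.4 -0.5  0.3]
shift mm [ -0.2   0.6 110.5] turn -0.2
top red [386.2  199.58] [379 193  15  14 158] [ 0.5404 -0.2007  0.17  ]
top blue [411.18 201.57] [404 195  15  14 171] [ 0.5327 -0.2712  0.17  ]
top green [460.31 204.94] [453 198  15  15 174] [ 0.5189 -0.4096  0.17  ]
top yel [435.58 203.27] [429 197  14  14 165] [ 0.5258 -0.34    0.17  ]
side red [347.52 147.26] [341 144  15   7  88] [ 0.5432 -0.2085  0.17  ]
side blue [360.02 133.24] [353 129  15  10 119] [ 0.5331 -0.2743  0.17  ]
side yel [370.18 120.39] [364 117  13   7  61] [ 0.5265 -0.3364  0.17  ]
```

View pics/t5.png

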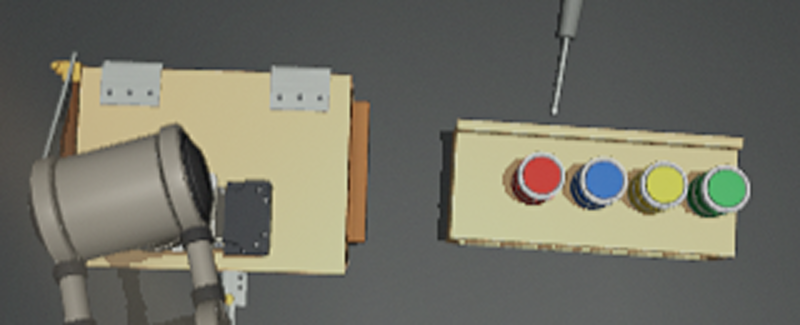

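View pics/s5.png

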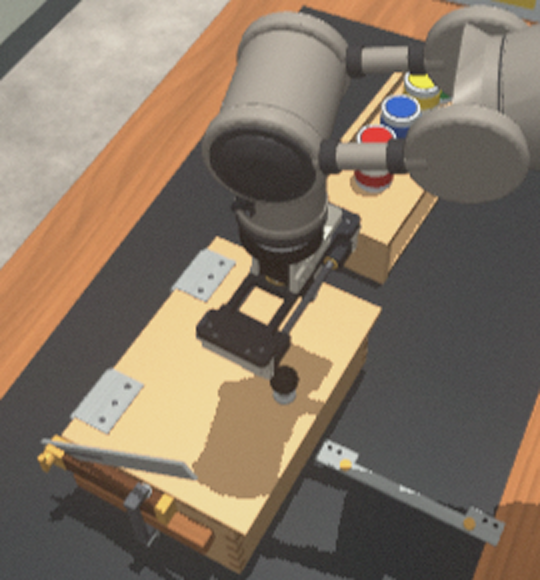

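Run:
```python
from h import *
from scipy.optimize import least_squares
def cr(x,y,x0,y0,s): return ((x+.5)/s-.5+x0,(y+.5)/s-.5+y0)
up=(cr(322,464,170,195,4),cr(35,365,175,140,5)); lo=(cr(352,495,170,195,4),cr(42,393,175,140,5))
U=tri(*up);Lw=tri(*lo)
print(U,Lw)
yaw=-.058;ax=np.array([np.cos(yaw),np.sin(yaw),0]);ay=np.array([-np.sin(yaw),np.cos(yaw),0])
hm=np.array([.6796-0.0,.171,.12]) 
piv=hm+.171*ay
for nm,p in(("up",U[0]),("lo",Lw[0])):
    d=p-piv; lx,ly,lz=-d@ax,d@ay,d[2]; r=np.hypot(lx,lz);print(nm,lx,ly,lz,"r",r,"angle",np.arctan2(lz,lx)-(1 if nm=="up" else -1)*np.arctan2(12,230))
m=(U[0]+Lw[0])/2-piv;print("mid",np.arctan2(m[2],-m@ax),np.hypot(m[2],m@ax))
e=U[0]-Lw[0];print("edge",np.linalg.norm(e),np.arctan2(e@ax,e[2]))
# corner fit
def pts(a,off):
    P=[]
    for x,z in((-.230,.012),(-.230,-.012)):
        P.append(piv+off+ax*(x*np.cos(a)+z*np.sin(a))+np.array([0,0,-x*np.sin(a)+z*np.cos(a)]))
    return P
def f(q):
    P=pts(q[0],q[1:]);return np.r_[(proj("side",P)-np.array([up[0],lo[0]])).ravel(),(proj("top",P)-np.array([up[1],lo[1]])).ravel(),q[1:]/.002]
s=least_squares(f,[.6,0,0,0]);print(s.x,s.fun.round(2))
```

```text
(array([0.50983383, 0.35251388, 0.26455803]), array([-0.08249074, -0.01539074]), array([0.02122255, 0.0542886 ])) (array([0.49607292, 0.35354833, 0.24680298]), array([-0.4114907 , -0.07847362]), array([0.10168104, 0.27238533]))
up 0.18000260935547263 0.00036773637536926553 0.14455802883277502 r 0.23086351611893183 angle 0.6244947007969874
lo 0.19380034476748928 0.000602767471663712 0.12680298402462245 r 0.23159786352543577 angle 0.6315166785419346
mid 0.6279284314633942 0.23095748949213885
edge 0.022487204322808773 0.6606309092049665
[ 6.25092450e-01 -2.48874064e-04  2.53062523e-04  2.08025064e-04] [-0.16 -0.13 -0.22  0.17  0.08 -0.04  0.42  0.33 -0.12  0.13  0.1 ]
```

```bash
cat >> h.py <<'E'
from scipy.spatial.transform import Rotation as Ro
A0=.627;yw=-.058
AX=np.array([np.cos(yw),np.sin(yw),0]);AY=np.array([-np.sin(yw),np.cos(yw),0]);H=np.array([.6796,.171,.12])
def knob(a,r=(-.19,.044)):
    return H+AX*(r[0]*np.cos(a)+r[1]*np.sin(a))+np.array([0,0,-r[0]*np.sin(a)+r[1]*np.cos(a)])
def gg(P,show=True): # bring grasp point to P -> shift in tool axes
    s=robot.observe();R=Ro.from_euler('xyz',s['tool_rot']).as_matrix();p=np.array(s['tool_pos']);g=p-.019*R[:,2]
    sh=1000*R.T@(np.array(P)-g)
    if show: print("t",round(s['time'],2),"grasp",g.round(4),"rot",np.round(s['tool_rot'],3),"open",round(s['opening'],4),"F",np.round(s['contact_force'],1))
    return sh.round(1)
E
python3 -c "
from h import *
print(gg(knob(0)),knob(0),knob(A0))"
```

```text
t 15.75 grasp [0.4896 0.182  0.277 ] rot [-3.122  0.03   3.08 ] open 0.0916 F [-0.4  0.4  0.7]
[  3.1   2.3 112.9] [0.48991949 0.18201382 0.164     ] [0.55177056 0.17842243 0.26710724]
```

```bash
python3 -m pendant '[[[3.1,2.3,30],0],[[3.1,2.3,60],0],[[3.1,2.3,88],0],[[3.1,2.3,102],0],[[3.1,2.3,112],0],[[3.1,2.3,112],0],[[3.1,2.3,112],0]]'
python3 - <<'E'
from h import *
print(gg(knob(0)));grab("side","s6",(230,200,370,330),4)
E
```

```text
time: 16.33
tool_pos: [0.4908, 0.1812, 0.1463]
tool_rot: [-3.122, 0.03, 3.078]
contact_force: [-0.2, 0.6, 0.8]
opening: 0.092
t 16.33 grasp [0.4903 0.1816 0.1652] rot [-3.122  0.03   3.078] open 0.092 F [-0.2  0.6  0.8]
[0.4 0.4 1.2]
```

View pics/s6.png

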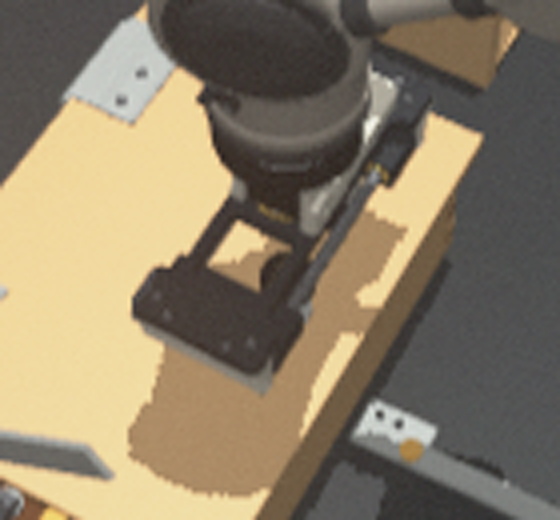

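```bash
python3 -m pendant '[[[0.4,0.4,1.2],0],[[0.4,0.4,1.2],0],[[0.4,0.4,1.2],0],[[0.4,0.4,1.2],0],[[0.4,0.4,1.2],0],[[0.4,0.4,1.2],0],[[0.4,0.4,1.2],0],[[0.4,0.4,1.2],0],[[0.4,0.4,1.2],0],[[0.4,0.4,1.2],0]]' 0 30
python3 -m pendant '[[[0,0,0],0],[[0,0,0],0],[[0,0,0],0],[[0,0,0],0]]' 0 55
python3 -c "
from h import *
for a in (0,.05,.1,.15,.2,.25,.3): print(a,gg(knob(a),a==0))"
```

```text
time: 17.22
tool_pos: [0.4909, 0.1821, 0.1457]
tool_rot: [-3.123, 0.032, 3.079]
contact_force: [-0.4, -0.8, -0.6]
opening: 0.0306
time: 17.55
tool_pos: [0.4909, 0.1821, 0.1457]
tool_rot: [-3.123, 0.032, 3.079]
contact_force: [0.2, 0.3, -0.8]
opening: 0.0296
t 17.55 grasp [0.4903 0.1825 0.1647] rot [-3.123  0.032  3.079] open 0.0296 F [ 0.2  0.3 -0.8]
0 [ 0.4 -0.5  0.7]
0.05 [-2.4 -0.6 -8.7]
0.1 [ -5.6  -0.8 -17.9]
0.15 [ -9.2  -1.  -26.9]
0.2 [-13.3  -1.1 -35.8]
0.25 [-17.9  -1.2 -44.4]
0.3 [-22.8  -1.4 -52.8]
```

```bash
python3 -m pendant '[[[-0.8,0,-3],0],[[-1.8,0,-6.5],0],[[-2.8,0,-9.5],0],[[-3.9,0,-13],0],[[-5,0,-16],0],[[-6,0,-18.5],0],[[-6,0,-18.5],0],[[-6,0,-18.5],0]]'
python3 - <<'E'
from h import *
print(gg(knob(.1)));grab("side","s7",(190,190,390,340),4)
E
```

```text
time: 18.22
tool_pos: [0.496, 0.1818, 0.1642]
tool_rot: [-3.122, 0.031, 3.079]
contact_force: [1.8, -0.9, -7.7]
opening: 0.0296
t 18.22 grasp [0.4955 0.1822 0.1832] rot [-3.122  0.031  3.079] open 0.0296 F [ 1.8 -0.9 -7.7]
[ 0.2 -0.5  0.4]
```

View pics/s7.png

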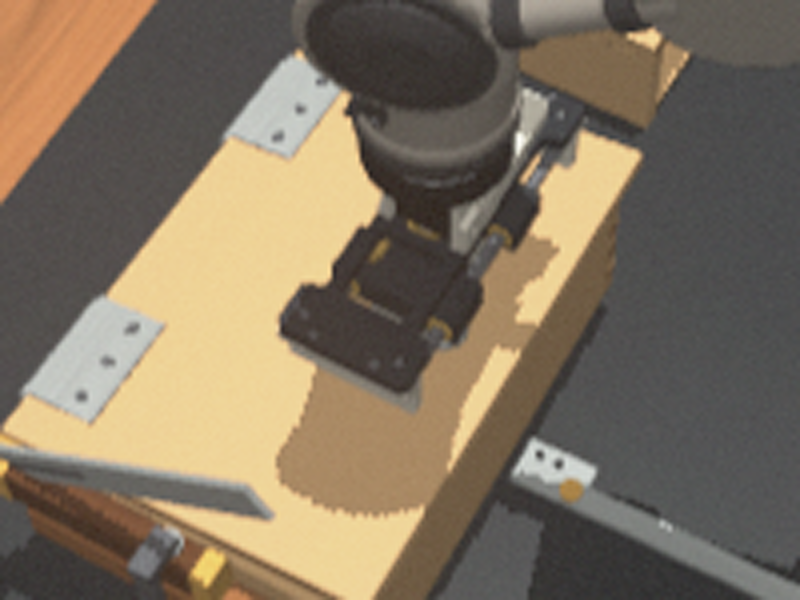

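```bash
python3 -c "
from h import *
z=gg(knob(.1))
for a in np.arange(.15,.7,.05): print(round(a,2),(gg(knob(a),0)-z).round(1))
print((gg(knob(A0),0)-z))"
```

```text
t 18.27 grasp [0.4954 0.1822 0.1831] rot [-3.122  0.031  3.079] open 0.0294 F [ 1.1 -1.9 -7.9]
0.15 [-3.7 -0.2 -9. ]
0.2 [ -7.8  -0.3 -17.8]
0.25 [-12.3  -0.5 -26.5]
0.3 [-17.3  -0.6 -34.9]
0.35 [-22.6  -0.7 -43. ]
0.4 [-28.4  -0.8 -50.9]
0.45 [-34.6  -1.  -58.4]
0.5 [-41.1  -1.1 -65.7]
0.55 [-48.   -1.2 -72.6]
0.6 [-55.2  -1.3 -79.1]
0.65 [-62.7  -1.3 -85.3]
[-59.2  -1.3 -82.5]
```

```bash
python3 -m pendant '[[[-1.8,0,-4.5],0],[[-3.7,-0.2,-9],0],[[-7.8,-0.3,-17.8],0],[[-12.3,-0.5,-26.5],0],[[-17.3,-0.6,-34.9],0],[[-22.6,-0.7,-43],0],[[-28.4,-0.8,-50.9],0],[[-34.6,-1,-58.4],0],[[-34.6,-1,-58.4],0],[[-34.6,-1,-58.4],0]]'
python3 -c "
from h import *
z=gg(knob(.45));print(z)
for a in (.5,.55,.6,A0): print(a,gg(knob(a),0))"
```

```text
time: 19.1
tool_pos: [0.528, 0.1799, 0.2235]
tool_rot: [-3.122, 0.029, 3.079]
contact_force: [-1.5, -0.5, -8.0]
opening: 0.0297
t 19.1 grasp [0.5275 0.1803 0.2425] rot [-3.122  0.029  3.079] open 0.0297 F [-1.5 -0.5 -8. ]
[-0.5 -0.5  0.2]
0.5 [-7.  -0.6 -7. ]
0.55 [-13.8  -0.7 -14. ]
0.6 [-21.   -0.8 -20.5]
0.627 [-25.1  -0.8 -23.9]
```

```bash
python3 -m pendant '[[[-3.5,0,-3.5],0],[[-7,-0.1,-7],0],[[-10,-0.1,-10.5],0],[[-13.8,-0.2,-14],0],[[-17.5,-0.2,-17.5],0],[[-21,-0.3,-20.5],0],[[-25,-0.3,-24],0],[[-25,-0.3,-24],0],[[-25,-0.3,-24],0],[[-25,-0.3,-24],0]]'
python3 - <<'E'
from h import *
print(gg(knob(A0)));grab("side","s8",(170,150,370,350),3);grab("top","t8",(170,130,330,250),5)
E
```

```text
time: 19.93
tool_pos: [0.5521, 0.1785, 0.2484]
tool_rot: [-3.122, 0.029, 3.078]
contact_force: [-5.9, -1.9, -6.1]
opening: 0.0298
t 19.93 grasp [0.5516 0.1789 0.2674] rot [-3.122  0.029  3.078] open 0.0298 F [-5.9 -1.9 -6.1]
[-0.2 -0.5  0.3]
```

View pics/s8.png

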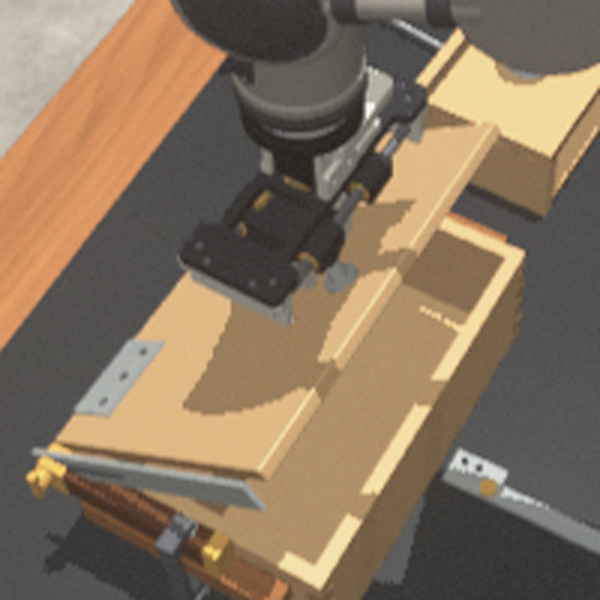

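View pics/t8.png

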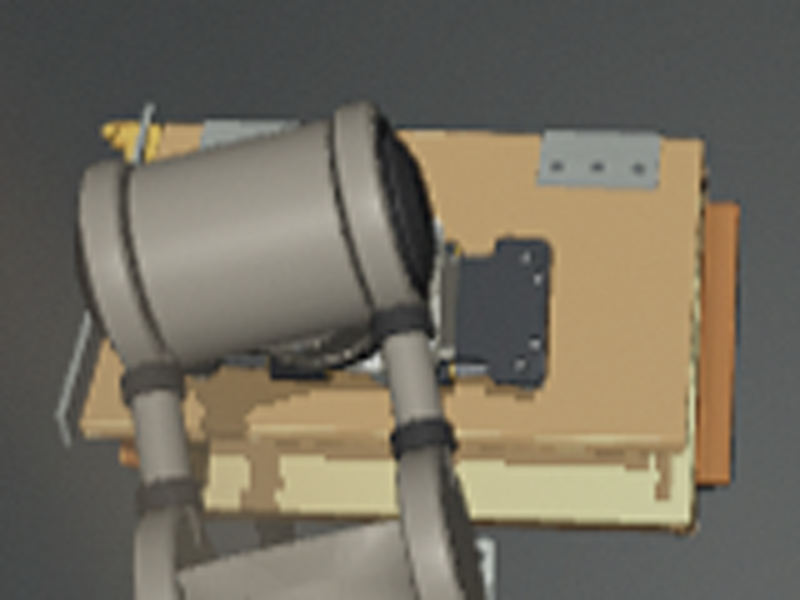

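Run:
```python
from h import *
for n,x0,y0,x1,y1,s in(("side",170,150,370,350,4),("top",170,130,330,250,5)):
    im=cv2.imread(f"pics/{'s8' if n=='side' else 't8'}_raw.png");o=cv2.resize(im[y0:y1,x0:x1],None,fx=s,fy=s,interpolation=cv2.INTER_CUBIC)
    for a,c in((.597,(0,0,255)),(.627,(0,255,0)),(.657,(255,0,0))):
        for z in(.012,0):
            P=[knob(a,(x,z))+AY*y for x,y in((0,.16),(-.235,.16),(-.235,-.16),(0,-.16))]
            q=((proj(n,P)-[x0,y0]+.5)*s).astype(int)
            cv2.polylines(o,[q],False,c,1)
        P=[knob(a,(x,z))+AY*.171 for x,z in((0,.012),(-.23,.012),(-.23,-.012),(0,-.012))]
        cv2.polylines(o,[((proj(n,P)-[x0,y0]+.5)*s).astype(int)],False,c,1)
    cv2.imwrite(f"pics/ov_{n}.png",o[200:800] if n=="side" else o)
```

```text
(no output)
```

View pics/ov_side.png

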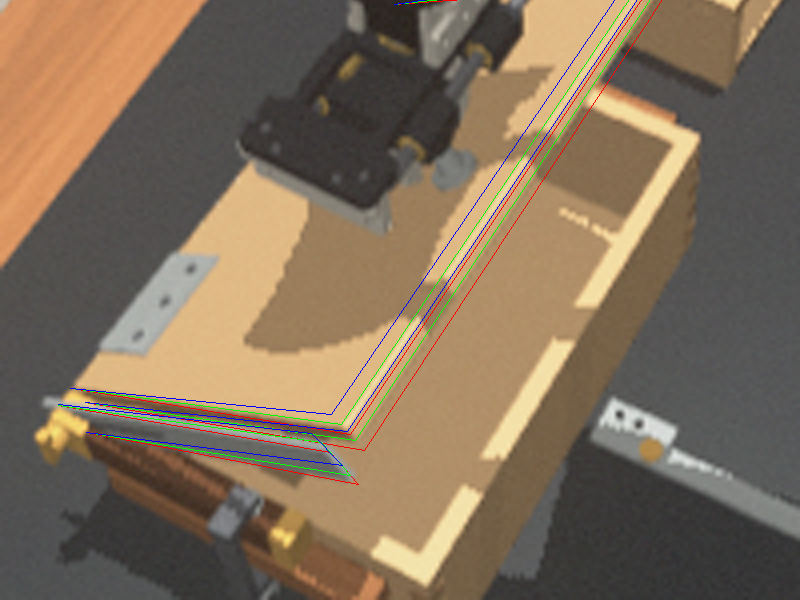

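View pics/ov_top.png

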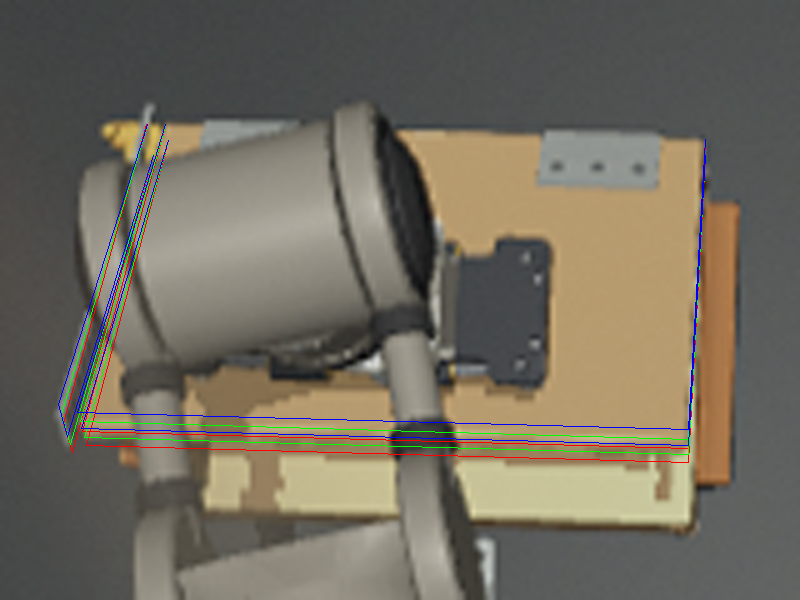

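Run:
```python
from h import *
im=cv2.imread("pics/s8_raw.png");x0,y0,s=225,235,10
raw=cv2.resize(im[y0:y0+50,x0:x0+60],None,fx=s,fy=s,interpolation=cv2.INTER_CUBIC)
o=raw.copy()
a=.627
for y,b,t in((.16,(.012,0),.235),(.171,(.012,-.012),.23)):
    for z in b:
        P=[knob(a,(x,z))+AY*yy for x,yy in((0,y),(-t,y),(-t,-y if y<.17 else y))]
        cv2.polylines(o,[((proj("side",P)-[x0,y0]+.5)*s).astype(int)],False,(0,255,0),1)
cv2.imwrite("pics/z8.png",o)
im=cv2.imread("pics/t8_raw.png");x0,y0,s=270,200,10
o=cv2.resize(im[y0:y0+40,x0:x0+60],None,fx=s,fy=s,interpolation=cv2.INTER_CUBIC)
for a,c in((.597,(0,0,255)),(.627,(0,255,0)),(.657,(255,0,0))):
  for z in(.012,0):
    P=[knob(a,(x,z))+AY*y for x,y in((-.235,.16),(-.235,-.16),(0,-.16))]
    cv2.polylines(o,[((proj("top",P)-[x0,y0]+.5)*s).astype(int)],False,c if z else tuple(v//2 for v in c),1)
cv2.imwrite("pics/z8t.png",o)
```

```text
(no output)
```

View pics/z8.png

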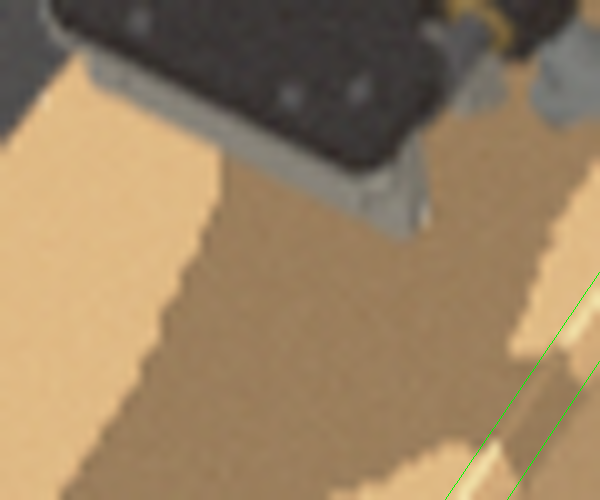

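View pics/z8t.png

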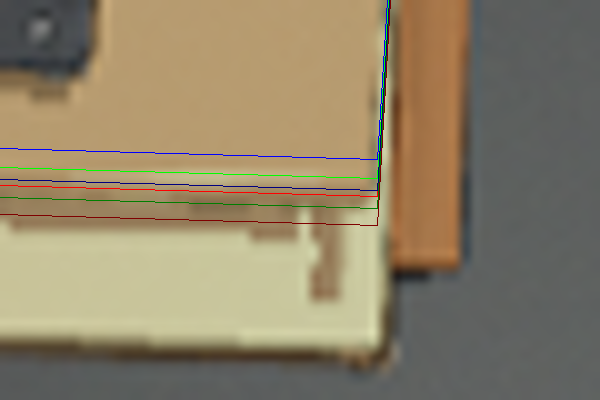

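```bash
python3 -m pendant '[[[-0.2,0,0.3],0],[[-0.2,0,0.3],0],[[-0.2,0,0.3],0],[[-0.2,0,0.3],0],[[-0.2,0,0.3],0],[[-0.2,0,0.3],0]]'
python3 - <<'E'
from h import *
print(gg(knob(A0)))
a=grab("top","t9");b=grab("side","s9",(170,80,430,380),2)
x=cv2.imread("pics/s8_raw.png").astype(int)-cv2.imread("pics/s9_raw.png");print((abs(x).max(2)>60).sum())
E
```

```text
time: 20.53
tool_pos: [0.5519, 0.1785, 0.2482]
tool_rot: [-3.122, 0.028, 3.078]
contact_force: [-5.8, -1.4, -6.6]
opening: 0.03
t 20.53 grasp [0.5514 0.1789 0.2672] rot [-3.122  0.028  3.078] open 0.03 F [-5.8 -1.4 -6.6]
[-0.4 -0.5  0.1]
0
```

View pics/t9.png

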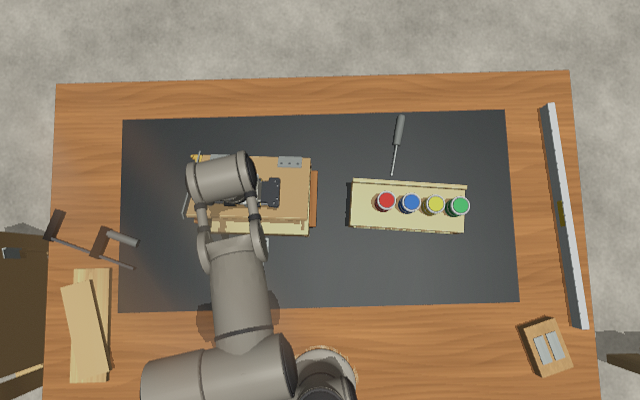

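View pics/s9.png

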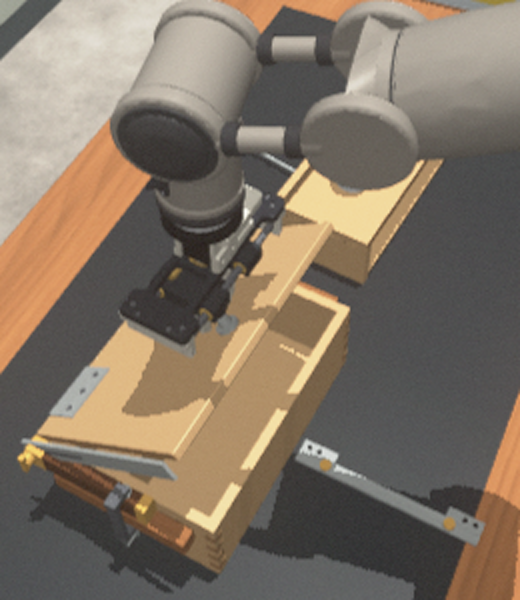

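The top view shows all four tins in a row (columns 386 to 459, rows 200 to 205), and the stay and screwdriver haven't moved. In the side view the lid lies parallel to the blade, and it held still between the last two pictures.

```bash
python3 -c "
from cell import robot
print(robot.hand_in())"
```

```text
the job is handed in; nothing more can be done
None
```

The job is done and handed in at about 20.6 s. Both tins are in the row, and the arm is still holding the lid parallel to the bevel's blade. The lid stayed shut until both tins were standing.

- **Tins:** in the top camera, the spacings from green to red measure about 69.9, 69.1 and 70.9 mm against the 70 mm wanted. All four are within about 1 mm of one straight line. The side camera put red about 8 mm further along, but the arm partly hid its lid there, so I went by the top view.
- **Lid:** I measured the blade at about 0.627 rad; the estimates ranged from 0.624 to 0.632. The knob position puts the lid at about 0.627 rad. Outlines drawn over both pictures agree to roughly 0.01 rad.
- **Holding:** the lid did not move between the last two side pictures. The gripper closes on the knob at 55 N, with a steady wrist force of about 9 N.
- **Other things:** green and yellow measured unmoved after the tins were placed. The bevel, lid stay and screwdriver look where they started, judged by eye in the last pictures.
- **Off nominal:** the tool ended about 2° off vertical. The fingers read 30 mm on the 32 mm knob, which I took to be the pads giving slightly.

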